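Put the cordless work lamp away

TASK

Put the cordless work lamp away for the night: push its battery fully home in the charger's empty bay, and hang the lamp by its handle on the free hook, at rest and hanging straight. Do not tip the lamp over, and leave the other things on the bench where they are.

Things in the scene. Friction and masses are not known exactly. Their poses are not given: they have to be found in the camera images.
- lamp: upright cordless lamp: grey box body 56 (x) x 70 (y) x 75 high with a round lens on its -x face, and on top a rigid black handle loop in its y-z plane: two legs 18 (x) x 6 (y), outer faces 60 apart (y), inner faces 48 apart, from 75 up to a level top bar 18 (x) x 60 (y) x 8 high; total height 130, about 0.4 kg. Origin at the centre of its underside, z up.
- lamp_bar (a point): centre of the underside of the lamp's handle bar, 122 above the lamp's underside; axes as the lamp's
- battery: black battery block standing upright, 44 (x) x 28 (y) x 80 high, its lowest 8 mm slightly narrower (40 x 24); origin at the centre of its underside
- bay (a point): centre of the mouth of the charger's empty bay: a rectangular well 46.5 (x) x 30.5 (y), 26 deep, open upward, its mouth 40 above the bench; axes as the charger's. The battery fits it either way round.
- charger: fixed grey battery charger, 90 (x) x 140 (y) x 40 high; origin under its centre. The empty bay lies 32 from the centre along -y; the other bay, 36 along +y, holds another battery (44 x 28) that stands 54 above the block and stays there.
- hook_seat (a point): top face of the free hook's level arm, about halfway along, 235 above the bench; axes as the stand's. The arm is a flat steel strip 18 wide (y), 6 thick, running along x from the post (18 square, 235 high, its axis 55 from here along +x, foot plate 100 x 90) to the open end 50 from here along -x, where a lip 6 thick turns up 16 above the arm.
- full_hook: the like stand on the charger's other side, whose hook is taken by three metal rings of about 100 outer diameter; origin under its post; its arm points along its own -x, at the same height as the free hook's
- dish: shallow aluminium parts dish, rim radius 42, height 30; origin under its centre
- spray: upright spray can, diameter 52, height 170; origin under its centre
- spool: copper winding spool standing on its flange, diameter 56, height 56; origin under its centre
- bearing: steel bearing ring lying flat, diameter 52, height 16; origin under its centre
- driver: screwdriver with an orange handle lying on the bench along its own x
- wrench: steel wrench lying on the bench along its own x
- pulley: dark steel pulley with an upright hub, diameter 48, height 28; origin under its centre
There are look-alikes about, which are no part of the job. Of the things like the battery, leave any that is brown; of the rest the larger one is meant.

How it is judged:
By the outcome, as a careful person would: the job done as asked, in the order asked, and still so for the second after the job is handed in, with the robot touching nothing.
It also fails if it takes over 64 s, if anything falls off the work surface, if the arm or the gripper's body presses on something with over 40 N, if the wrist force passes 120 N, or if a joint passes its speed limit or range.

ROBOT

A 6-joint arm with a two-finger parallel gripper is mounted at the origin on the work surface. World frame = base frame: x ahead of the robot, y to its left, z up, the work surface at z = 0. Lengths are in m, angles in rad, forces in N, time in s.
With the tool pointing down it reaches from about 0.25 to 0.8 m from the base axis. Payload 3.9 kg.
Tool frame: the origin (TCP) lies on the centre line of the jaws, within the pads' length; the fingertips stand 17 mm ahead of it and the grasp point (between the pads) lies 2 mm behind it (manip.tcp_to_tips is the distance from the TCP to the fingertips, in m); z points along the fingers, y is the line along which they close (so a half turn about z gives the same grasp; the last joint's range is limited). The gripper opens to 85 mm and grips with 20 to 120 N. Pads are 22 mm wide; open, the fingers measure 114 mm over their backs; the gripper's body (76 mm by 85 mm) begins 54 mm behind the grasp point. The pads swing forward as they close: fully open they stand 13 mm farther back than shut.
Start: joints at [0, 0.26, -0.138, 1.173, 0, 1.571], TCP at [0.525, -0, 0.248] pointing down, gripper open.
Joint ranges: [-2.78, 2.78], [-0.83, 1.72], [-1.28, 1.37], [-1.9, 2.12], [-1.57, 1.48], [-3.14, 3.14]. Speed limits (rad/s): [2.57, 2.57, 3.14, 3.14, 3.14, 3.14].

INTERFACE

Orientations are given as a unit quaternion [x, y, z, w].
In Python, from rig import manip, viewer gives the robot as it stands.
- The arm moves only by the tool apply_moves, never from a script. Its argument "series" is a list of rows, each a list of 5 numbers: the shift along the tool's x, y, z scaled (see below), then the turn about the tool's z scaled (see below), then the closure, from 0 (fully open) to 1 (shut). A call has 1 to 12 rows; each row shifts and turns the commanded pose from where the row before left it, along the tool's axes as they then stand; what a row does not reach is not made up. The controller multiplies each number of a shift by 0.3 m and each number of a turn by 1.5 rad. A row lasts 1/10 s, in which the tool goes at most 50 mm and 8.59 degrees, less where a joint would pass 70% of its speed; a pose out of reach is approached as far as the arm can. A call with a number of a shift or a turn outside -1 to 1 is refused whole. A call with a gripper value outside its range is refused whole. The fingers move at their own pace and stop on an object; "grip_force" is the grip in N (left out, the last holds). Time passes only in rows, so rows that do not move let the fingers close. It gives the time, the measured TCP pose, the force, the opening and the grip force at its end, in the units of the state.
- manip.observe(): the state, without advancing time (a new reading comes with each control period).
- viewer.capture(name): name is "scene" or "side" or "wrist"; returns a dict with "pixels" (384x512x3 uint8, red, green, blue), "depth" (384x512 float32, m along the optical axis (not along the pixel's ray), 0 where there is no reading), "vfov" (degrees; the focal length in pixels is half the picture's height over the tangent of half this angle, whatever the lens; pixels are square), "cx", "cy" (the principal point, pixels), "world_from_camera" (4x4, takes a point from camera to world coordinates); the wrist camera has in their place "mount" (4x4, takes a point from camera to tool coordinates, whose origin is the TCP and whose axes are the flange's). Camera axes: x right, y up, looking along -z (the intrinsics and any distortion apply to the point x, -y, -z); pixel columns grow to the right and rows downward; lengths in m; the calibration is good to about 2 mm. A picture is of the moment at which its call begins: read the wrist's pose just before it.
- manip.sign_off(): hands the job in; it is judged then, once.
The state is a dict: "time": time; "qpos": joint angles; "joint_vel": joint speeds; "tau": joint torques, N m; "position": TCP position; "eef_rot": TCP orientation; "wrist_force": force on the tool from outside, world axes, zero at the start; "ft_torque": the same for the moment, N m; "opening": finger opening in m; "gripper_force": force on a finger pad.
Only numpy, scipy, OpenCV 4.12 (cv2) and the standard library are available. Lean on these libraries where they do the work, as an engineer would, in place of code of your own. Each camera call takes 0.05 s, during which the arm holds its last target. There are 200 camera calls.

## Working session

There is one attempt and no reset: what is moved stays moved. The work goes in short steps, Python scripts to look and compute and a tool call to move; the robot and the scene stay as the last step left them, time stands still between calls to the robot, and variables do not carry over. Pictures are saved under pics/ and viewed, at most 10 in all, crops included, and the job is handed in when it is done.

Besides the shell and the picture viewer there is one more tool, called after "Call:" by a JSON object that holds its "name" and its "arguments". apply_moves: Moves the arm, as the interface text tells. Its arguments: {"type":"object","properties":{"series":{"type":"array","items":{"type":"array","items":{"type":"number","minimum":-1,"maximum":1}}},"grip_force":{"type":"number"}},"required":["series"]}

```bash
ls; mkdir -p pics
cat > h.py <<'E'
import numpy as np, cv2
from rig import manip, viewer
from scipy.spatial.transform import Rotation as R
def cap(n):
    s=manip.observe(); c=viewer.capture(n)
    if 'world_from_camera' in c: T=np.array(c['world_from_camera'])
    else:
        W=np.eye(4);W[:3,:3]=R.from_quat(s['eef_rot']).as_matrix();W[:3,3]=s['position'];T=W@np.array(c['mount'])
    d=c['depth'];h,w=d.shape;f=h/2/np.tan(np.radians(c['vfov'])/2)
    v,u=np.mgrid[:h,:w]
    P=np.stack([(u-c['cx'])/f*d,-(v-c['cy'])/f*d,-d],-1)@T[:3,:3].T+T[:3,3]
    P[d<=0]=np.nan
    return c,P,T
def save(c,n): cv2.imwrite('pics/'+n,c['pixels'][:,:,::-1])
E
python3 - <<'E'
from h import *
ims=[]
for n in ('scene','side','wrist'):
    c,P,T=cap(n); print(n,{k:v for k,v in c.items() if k not in('pixels','depth')}); np.savez(n,P=P,px=c['pixels']); save(c,n+'0.png'); 
print(manip.observe())
E
```

```text
pics
scene {'vfov': 56.50692885358031, 'cx': 253.49266090057455, 'cy': 195.78036393111086, 'world_from_camera': array([[ 0.18250009, -0.81768249,  0.54597534,  1.10124572],
       [ 0.98312314,  0.14456103, -0.1121205 , -0.12333993],
       [ 0.01275221,  0.55722299,  0.83026497,  1.05003938],
       [ 0.        ,  0.        ,  0.        ,  1.        ]])}
side {'vfov': 50.71626575630782, 'cx': 257.8219115396542, 'cy': 185.4281218992498, 'world_from_camera': array([[-0.9923788 ,  0.07845173, -0.09502438,  0.41940731],
       [-0.12280823, -0.69301094,  0.71039002,  0.70756829],
       [-0.01012161,  0.71664577,  0.69736389,  0.86059357],
       [ 0.        ,  0.        ,  0.        ,  1.        ]])}
wrist {'vfov': 64.11697043101687, 'cx': 253.71495328150988, 'cy': 193.17809683771853, 'mount': array([[ 7.91522619e-04,  9.50813047e-01,  3.09764303e-01,
         7.92239831e-02],
       [ 9.99999615e-01, -6.34847411e-04, -6.06593823e-04,
         8.84528437e-04],
       [-3.80104256e-04,  3.09764664e-01, -9.50813183e-01,
        -1.26447827e-01],
       [ 0.00000000e+00,  0.00000000e+00,  0.00000000e+00,
         1.00000000e+00]])}
{'time': 0.15, 'qpos': array([ 9.99712145e-06,  2.60569718e-01, -1.39052524e-01,  1.17272102e+00,
       -1.67934917e-05,  1.57078180e+00]), 'joint_vel': array([ 8.93452106e-05, -1.55298510e-03,  4.24950392e-03,  2.07512792e-04,
        6.62207659e-04, -4.83656573e-04]), 'tau': array([-3.64596281e-05, -4.06005156e+01,  2.54166770e+01,  1.26235068e-02,
       -2.58195018e-05, -1.05726747e-05]), 'position': array([5.24504924e-01, 1.48394033e-07, 2.47644568e-01]), 'eef_rot': array([ 7.07097894e-01,  7.07115245e-01, -5.52859449e-04, -5.40987139e-04]), 'wrist_force': array([-0.4835983 ,  0.53737245, -0.09586483]), 'ft_torque': array([-0.02458272, -0.01070786, -0.01508293]), 'gripper_force': 0.0, 'opening': 0.08554964428110791}
```

View pics/scene0.png

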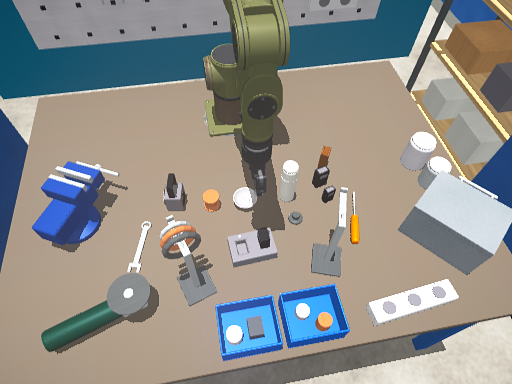

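View pics/side0.png

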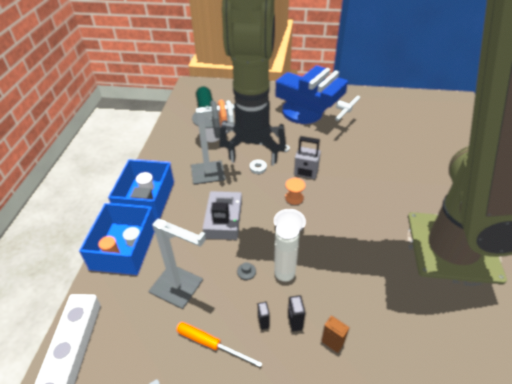

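The scene view shows the lamp at (174,192) and black batteries at (321,177), larger, and (329,194), smaller. The brown one is at (325,155), the charger at (252,247) with its empty bay on the left, and the free hook at (340,220). The rings hang on the stand at (185,245).

```bash
cat > m.py <<'E'
from h import *
A=[np.load(n+'.npz') for n in('scene','side')]
P=np.concatenate([a['P'].reshape(-1,3) for a in A]);px=np.concatenate([a['px'].reshape(-1,3) for a in A])
src=np.repeat([0,1],len(P)//2)
def pix(n,u,v):return A[n]['P'][v,u].round(3)
print('lamp',pix(0,174,192),'bat',pix(0,320,172),pix(0,329,190),'brown',pix(0,325,152),'chg',pix(0,240,247),'hook',pix(0,344,195),pix(0,327,262))
def box(c,r,z0,z1):
    out=[]
    for s in (0,1):
        m=(abs(P[:,0]-c[0])<r)&(abs(P[:,1]-c[1])<r)&(P[:,2]>z0)&(P[:,2]<z1)&(src==s)
        q=P[m]
        if len(q)<8: print(' ',s,len(q));continue
        rc=cv2.minAreaRect((q[:,:2]*1000).astype(np.float32))
        print(' ',s,len(q),'rect',np.round(rc[0],1),np.round(rc[1],1),round(rc[2],1),'z',np.round(np.percentile(q[:,2],[2,50,98]),4),'med',q[:,:2].mean(0).round(4))
E
python3 - <<'E'
from m import *
for c in [pix(0,320,172),pix(0,329,190)]:
    print('bat');box(c,.05,.07,.09);box(c,.05,.045,.069); 
c=pix(0,174,192);print('lamp');box(c,.06,.115,.14);box(c,.06,.06,.085)
c=pix(0,240,247);print('chg');box(c,.1,.03,.045);box(c,.1,.08,.1)
c=pix(0,344,195);print('hook');box(c,.15,.225,.26);box(c,.15,.002,.02)
E
```

```text
lamp [ 0.4   -0.247  0.075] bat [0.408 0.25  0.082] [0.476 0.264 0.067] brown [0.321 0.295 0.078] chg [ 0.606 -0.062  0.015] hook [0.607 0.233 0.236] [0.702 0.198 0.009]
bat
  0 107 rect [399.1 259.5] [31.1 44.9] 11.0 z [0.0704 0.0808 0.0846] med [0.4013 0.2587]
  1 282 rect [400.  262.1] [28.4 46. ] 15.1 z [0.0719 0.0795 0.0824] med [0.4    0.2645]
  0 59 rect [416.6 266. ] [77.8 37.7] 43.7 z [0.0464 0.0576 0.0686] med [0.4103 0.2552]
  1 106 rect [417.9 268. ] [36.7 74.8] 86.2 z [0.0452 0.0578 0.0678] med [0.4029 0.2778]
bat
  0 1
  1 0
  0 90 rect [469.6 268.4] [23.6 37.3] 15.9 z [0.0456 0.0616 0.0669] med [0.4724 0.2664]
  1 192 rect [471.  271.5] [21.5 34.9] 18.5 z [0.0462 0.0618 0.0647] med [0.4705 0.2745]
lamp
  0 114 rect [ 392.4 -250.7] [18.8 62.5] 78.9 z [0.1181 0.1308 0.1349] med [ 0.3968 -0.2507]
  1 127 rect [ 394.4 -248.9] [25.  59.7] 78.5 z [0.1173 0.1281 0.1316] med [ 0.3949 -0.2458]
  0 259 rect [ 393.3 -253.2] [63.3 71. ] 82.6 z [0.0617 0.0756 0.0832] med [ 0.4019 -0.2465]
  1 331 rect [ 395.4 -246.8] [62.5 70.2] 80.6 z [0.0606 0.0736 0.079 ] med [ 0.3954 -0.2396]
chg
  0 843 rect [614.4 -28.7] [ 93.3 135.2] 2.3 z [0.0312 0.0412 0.0446] med [ 0.621  -0.0359]
  1 764 rect [617.4 -28.1] [ 90.7 134.9] 3.6 z [0.0332 0.0396 0.043 ] med [ 0.6133 -0.0282]
  0 145 rect [613.1   9.9] [44.8 28.7] 0.5 z [0.081  0.0945 0.0986] med [0.6153 0.0093]
  1 194 rect [614.1  12.5] [43.6 33.6] 3.0 z [0.0806 0.0928 0.0965] med [0.6136 0.017 ]
hook
  0 294 rect [645.7 214.9] [ 18.5 117.4] 70.0 z [0.2284 0.2363 0.2519] med [0.6454 0.2146]
  1 526 rect [646.7 217.9] [ 19.9 115.2] 70.2 z [0.2283 0.2346 0.2508] med [0.6431 0.2209]
  0 2861 rect [607.1 233.1] [299.8 299.6] 89.9 z [0.0021 0.0039 0.0166] med [0.6295 0.2168]
  1 2340 rect [607.2 232.7] [299.1 298.9] 0.1 z [0.0021 0.0072 0.0188] med [0.633  0.2341]
```

Run:
```python
from m import *
print(pix(0,290,165));c=pix(0,290,167);print('spray');box((c[0],c[1]),.06,.1,.2)
c=(.645,.216)
print('arm');box(c,.15,.23,.241);print('lip');box(c,.15,.244,.27);print('post');box(c,.15,.05,.22)
print('full');print(pix(0,180,235));c=pix(0,182,240);box(c,.16,.228,.27);box(c,.16,.1,.2)
```

```text
lamp [ 0.4   -0.247  0.075] bat [0.408 0.25  0.082] [0.476 0.264 0.067] brown [0.321 0.295 0.078] chg [ 0.606 -0.062  0.015] hook [0.607 0.233 0.236] [0.702 0.198 0.009]
[0.431 0.129 0.175]
spray
  0 372 rect [434.2 129.9] [49.6 50.7] 21.0 z [0.1024 0.1594 0.1743] med [0.4423 0.1267]
  1 745 rect [432.9 135.8] [50.6 49.7] 52.4 z [0.1026 0.1578 0.1717] med [0.4331 0.145 ]
arm
  0 245 rect [648.4 213.9] [ 18.3 111.4] 70.1 z [0.2314 0.2361 0.2392] med [0.6493 0.2133]
  1 445 rect [646.7 217.9] [ 19.9 115.1] 70.1 z [0.2305 0.2345 0.2387] med [0.6473 0.2191]
lip
  0 25 rect [630.3 221.4] [17.5 84. ] 70.5 z [0.2445 0.2507 0.2533] med [0.5982 0.232 ]
  1 41 rect [596.1 236.3] [18.2  7.6] 70.2 z [0.2441 0.2497 0.2527] med [0.5954 0.2371]
post
  0 253 rect [761.8 153.4] [ 68.8 172.4] 42.4 z [0.0563 0.1381 0.2175] med [0.6998 0.1912]
  1 580 rect [738.2 185.3] [ 47.8 168.4] 56.1 z [0.0546 0.1424 0.2168] med [0.6893 0.2071]
full
[ 0.66  -0.218  0.251]
  0 730 rect [ 653.3 -228.7] [ 88.1 100.1] 71.2 z [0.2297 0.2409 0.2523] med [ 0.6514 -0.2266]
  1 392 rect [ 657.6 -211.3] [105.   67.4] 9.7 z [0.2288 0.2378 0.2497] med [ 0.6526 -0.2111]
  0 391 rect [ 656.2 -223.1] [88.5 88.7] 62.4 z [0.1085 0.171  0.1977] med [ 0.6722 -0.2201]
  1 303 rect [ 665.1 -212.2] [91.3 95.9] 19.5 z [0.1033 0.1712 0.1987] med [ 0.6802 -0.2071]
```

Call:
{"name": "apply_moves", "arguments": {"series": [[0.155, -0.07, 0, -0.1, 0], [0.155, -0.07, 0, -0.1, 0], [0.155, -0.09, 0, -0.1, 0], [0.155, -0.12, 0, -0.1, 0], [0.12, -0.12, 0, -0.1, 0], [0, 0, 0, 0, 0]]}}

```text
time: 0.75
position: [0.3396, 0.1525, 0.2473]
eef_rot: [0.396, 0.918, -0.002, -0.003]
wrist_force: [0.9, 0.4, -0.6]
opening: 0.0854
gripper_force: 0.0
```

```bash
cat >> h.py <<'E'
def th():
    s=manip.observe();M=R.from_quat(s['eef_rot']).as_matrix();return np.degrees(np.arctan2(M[1,1],M[0,1]))
def go(x,y,z,t=None):
    # t: tool-y direction deg; totals in units, assuming turn first then shift
    s=manip.observe();t0=th();t=t0 if t is None else t
    d=np.array([x,y,z])-s['position'];a=np.radians(t)
    ty=np.array([np.cos(a),np.sin(a)]);tx=np.array([-np.sin(a),np.cos(a)])
    print('pos',s['position'].round(4),'th',t0.round(2),'turn units',round(-np.radians(t-t0)/1.5,4),'shift units',np.round(np.array([d[:2]@tx,d[:2]@ty,-d[2]])/.3,4),'dist',round(np.linalg.norm(d),3))
E
python3 -c "
from h import *
go(.3995,.261,.248,103)"
```

```text
pos [0.3396 0.1525 0.2473] th 43.36 turn units -0.6939 shift units [-0.2761  0.3076 -0.0024] dist 0.124
```

Call:
{"name": "apply_moves", "arguments": {"series": [[0, 0, 0, -0.0991, 0], [0, 0, 0, -0.0991, 0], [0, 0, 0, -0.0991, 0], [0, 0, 0, -0.0991, 0], [0, 0, 0, -0.0991, 0], [0, 0, 0, -0.0991, 0], [0, 0, 0, -0.0991, 0], [-0.092, 0.1025, 0, 0, 0], [-0.092, 0.1025, 0, 0, 0], [-0.092, 0.1025, 0, 0, 0], [0, 0, 0, 0, 0], [0, 0, 0, 0, 0]]}}

```text
time: 1.95
position: [0.4075, 0.2613, 0.2476]
eef_rot: [-0.11, 0.994, -0.001, -0.001]
wrist_force: [-0.8, -0.1, 0.4]
opening: 0.0855
gripper_force: 0.0
```

Run:
```python
from h import *
c,P,T=cap('wrist');save(c,'w1.png');np.savez('w1',P=P,px=c['pixels'])
go(.3995,.261,.058,103)
q=P.reshape(-1,3);
for z0,z1 in ((.072,.09),(.055,.069)):
    m=(abs(q[:,0]-.43)<.07)&(abs(q[:,1]-.265)<.06)&(q[:,2]>z0)&(q[:,2]<z1)
    k=q[m]; 
    for lab,cc in(('A',k[k[:,0]<.435]),('B',k[k[:,0]>.445])):
        if len(cc)>20:
            r=cv2.minAreaRect((cc[:,:2]*1000).astype(np.float32));print(z0,lab,len(cc),np.round(r[0],1),np.round(r[1],1),r[2],np.median(cc[:,2]))
```

```text
pos [0.4069 0.2605 0.2477] th 102.58 turn units -0.0048 shift units [0.0236 0.0072 0.6324] dist 0.19
0.072 A 1292 [400.  260.2] [28.3 43.9] 15.729207038879395 0.08127450650281706
0.055 A 104 [386.7 256.2] [ 0.8 42.9] 16.00823974609375 0.06212521760877299
0.055 B 635 [470.6 268.9] [22.2 34.2] 18.42108726501465 0.06356039499288707
```

View pics/w1.png

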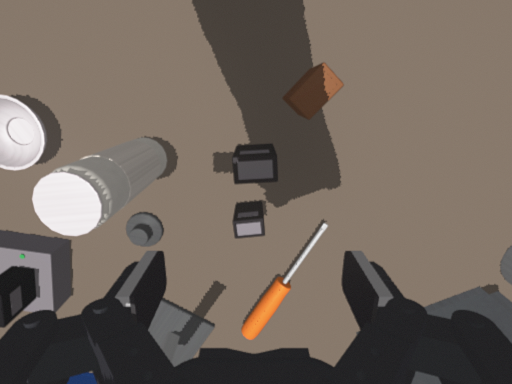

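The wrist view shows the larger battery at (255,165) and the smaller at (249,220). The brown block is at (313,92), and the fingers are at the bottom, clear of everything. The battery centre is (0.400, 0.2605) at 105.5°.

```bash
python3 -c "
from h import *
go(.400,.2605,.058,105.5)"
```

```text
pos [0.4069 0.2605 0.2477] th 102.58 turn units -0.0339 shift units [0.0221 0.0062 0.6324] dist 0.19
```

Call:
{"name": "apply_moves", "arguments": {"series": [[0, 0, 0, -0.034, 0], [0.022, 0.006, 0, 0, 0], [0, 0, 0.13, 0, 0], [0, 0, 0.13, 0, 0], [0, 0, 0, 0, 0], [0, 0, 0, 0, 0]]}}

```text
time: 2.6
position: [0.3995, 0.2601, 0.1707]
eef_rot: [-0.134, 0.991, -0.0, -0.001]
wrist_force: [0.4, 0.6, 0.8]
opening: 0.0856
gripper_force: 0.0
```

```bash
python3 -c "
from h import *
go(.400,.2605,.058,105.5)"
```

```text
pos [0.3995 0.2601 0.1707] th 105.44 turn units -0.0007 shift units [-0.0021  0.0009  0.3757] dist 0.113
```

Call:
{"name": "apply_moves", "arguments": {"series": [[-0.001, 0.001, 0.12, 0, 0], [0, 0, 0.12, 0, 0], [0, 0, 0.08, 0, 0], [0, 0, 0.055, 0, 0], [0, 0, 0, 0, 0], [0, 0, 0, 0, 0.3], [0, 0, 0, 0, 0.6], [0, 0, 0, 0, 0.8], [0, 0, 0, 0, 0.8], [0, 0, 0, 0, 0.8], [0, 0, 0, 0, 0.8], [0, 0, 0, 0, 0.8]], "grip_force": 60}}

```text
time: 3.8
position: [0.402, 0.2621, 0.0596]
eef_rot: [-0.135, 0.991, 0.001, 0.002]
wrist_force: [-0.4, -0.5, 6.1]
opening: 0.0436
gripper_force: 60.3
```

Call:
{"name": "apply_moves", "arguments": {"series": [[0, 0, -0.05, 0, 0.8], [0, 0, -0.12, 0, 0.8], [0, 0, -0.15, 0, 0.8], [0, 0, -0.15, 0, 0.8], [0, 0, -0.15, 0, 0.8], [0, 0, -0.08, 0, 0.8], [0, 0, 0, 0.0975, 0.8], [0, 0, 0, 0.0975, 0.8], [0, 0, 0, 0.0975, 0.8], [0, 0, 0, 0.0975, 0.8], [0, 0, 0, 0.0975, 0.8], [0, 0, 0, 0.0975, 0.8]]}}

```text
time: 5.0
position: [0.4004, 0.2612, 0.2683]
eef_rot: [0.302, 0.953, 0.0, 0.0]
wrist_force: [-0.0, 0.3, -0.5]
opening: 0.0434
gripper_force: 61.5
```

Call:
{"name": "apply_moves", "arguments": {"series": [[0, 0, 0, 0.0975, 0.8], [0, 0, 0, 0.0975, 0.8], [0, 0, 0, 0.0975, 0.8], [0, 0, 0, 0.0975, 0.8], [0, 0, 0, 0.0975, 0.8], [0, 0, 0, 0.0975, 0.8], [0, 0, 0, 0.028, 0.8], [0, 0, 0, 0, 0.8], [0, 0, 0, 0, 0.8]]}}

```text
time: 5.9
position: [0.4005, 0.2613, 0.2681]
eef_rot: [0.691, 0.723, 0.0, 0.0]
wrist_force: [0.3, -0.7, -0.9]
opening: 0.0432
gripper_force: 61.5
```

```bash
python3 -c "
from h import *
s=manip.observe();print(s['qpos'].round(2),s['opening'],s['wrist_force'])
go(.617,-.06,.26,2.5)"
```

```text
[ 0.58  0.17 -0.2   1.2  -0.    2.1 ] 0.04315360983611349 [ 0.33350265 -0.72649069 -0.86329265]
pos [0.4005 0.2613 0.2681] th 2.61 turn units 0.0013 shift units [-1.1015  0.6741  0.0271] dist 0.387
```

Call:
{"name": "apply_moves", "arguments": {"series": [[-0.07, 0.037, 0, 0, 0.8], [-0.1408, 0.0741, 0, 0, 0.8], [-0.1408, 0.0741, 0, 0, 0.8], [-0.1408, 0.0741, 0, 0, 0.8], [-0.1408, 0.0741, 0, 0, 0.8], [-0.1408, 0.0741, 0, 0, 0.8], [-0.1408, 0.0741, 0, 0, 0.8], [-0.1408, 0.0741, 0, 0, 0.8], [-0.1408, 0.0741, 0, 0, 0.8], [-0.07, 0.037, 0, 0, 0.8], [0, 0, 0, 0, 0.8], [0, 0, 0, 0, 0.8]]}}

```text
time: 7.1
position: [0.6172, -0.1096, 0.2673]
eef_rot: [0.691, 0.722, -0.0, -0.001]
wrist_force: [-0.5, 0.8, -1.4]
opening: 0.0438
gripper_force: 61.5
```

Run:
```python
from h import *
c,P,T=cap('wrist');save(c,'w2.png');np.savez('w2',P=P,px=c['pixels'])
go(.617,-.06,.26,2.5)
q=P.reshape(-1,3)
m=(abs(q[:,0]-.616)<.1)&(abs(q[:,1]+.03)<.1)&(q[:,2]>.034)&(q[:,2]<.047)
k=q[m];r=cv2.minAreaRect((k[:,:2]*1000).astype(np.float32));print('top',r,np.median(k[:,2]))
# bay floor: z<.03 inside
m=(abs(q[:,0]-.616)<.03)&(abs(q[:,1]+.06)<.025)&(q[:,2]>.008)&(q[:,2]<.022)
k=q[m];print(len(k)); r=cv2.minAreaRect((k[:,:2]*1000).astype(np.float32));print('floor',r,np.median(k[:,2]))
m=(abs(q[:,0]-.616)<.05)&(abs(q[:,1]-.01)<.05)&(q[:,2]>.088)&(q[:,2]<.1)
k=q[m];r=cv2.minAreaRect((k[:,:2]*1000).astype(np.float32));print('other',r,np.median(k[:,2]))
```

```text
pos [ 0.6169 -0.1088  0.2676] th 2.58 turn units 0.0009 shift units [0.1626 0.0073 0.0254] dist 0.049
top ((616.3173828125, -25.556594848632812), (90.1766586303711, 140.4877166748047), 3.667720317840576) 0.04091914137623326
1010
floor ((618.3076782226562, -58.077857971191406), (46.27367401123047, 29.752490997314453), 3.6865217685699463) 0.014993903426349209
other ((614.0953369140625, 10.360893249511719), (44.18266677856445, 28.205812454223633), 3.6318907737731934) 0.0948555968484931
```

View pics/w2.png

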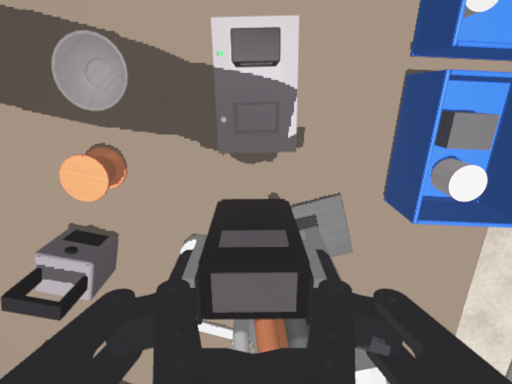

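The wrist view shows the empty bay at (256,117), the seated battery at (256,45) and the held battery at (254,260). Bay (0.6184, −0.0577) at 3.65° agrees with the charger block and the other battery. Next I measure the held battery in the tool frame.

Run:
```python
from h import *
P=np.load('w2.npz')['P'];s=manip.observe()
M=R.from_quat(s['eef_rot']).as_matrix()
t=(P.reshape(-1,3)-s['position'])@M   # tool coords
t=t.reshape(P.shape)
g=t[195:320,205:305].reshape(-1,3);g=g[np.isfinite(g[:,0])&(g[:,2]<.08)]
# top face: tool z about -0.02
top=g[(g[:,2]<-.012)&(g[:,2]>-.035)&(abs(g[:,1])<.03)]
print('top',len(top),np.percentile(top[:,2],[5,50,95]).round(4),cv2.minAreaRect((top[:,:2]*1000).astype(np.float32)))
sd=g[(g[:,2]>0)&(abs(g[:,1])<.019)]
print('side',len(sd),sd[:,2].min(),sd[:,2].max(),'x med',np.median(sd[:,0]))
A=np.c_[sd[:,1:],np.ones(len(sd))];print('plane x=a*y+b*z+c',np.linalg.lstsq(A,sd[:,0],rcond=None)[0].round(4))
A=np.c_[top[:,:2],np.ones(len(top))];print('top z=',np.linalg.lstsq(A,top[:,2],rcond=None)[0].round(4))
```

```text
top 6889 [-0.0226 -0.0214 -0.015 ] ((2.8027381896972656, 1.467458724975586), (41.55894088745117, 29.28021240234375), 89.32975006103516)
side 2767 3.9424268774544464e-05 0.06015937282713391 x med 0.01640646193875856
plane x=a*y+b*z+c [-0.0406 -0.0772  0.0176]
top z= [ 0.1181  0.007  -0.0214]
```

Run:
```python
from h import *
def an(f,new=False):
    P=np.load(f)['P'];s=manip.observe()
    M=R.from_quat(s['eef_rot']).as_matrix();print(M.round(4).tolist())
    t=((P.reshape(-1,3)-s['position'])@M).reshape(P.shape)
    q=P.reshape(-1,3)
    m=(q[:,2]>.034)&(q[:,2]<.047)&(abs(q[:,0]-.616)<.06)&(abs(q[:,1]+.025)<.09);k=t.reshape(-1,3)[m]
    A=np.c_[k[:,:2],np.ones(len(k))];print('charger top z=',np.linalg.lstsq(A,k[:,2],rcond=None)[0].round(4))
    for r in range(200,325,6):
        p=t[r,255];print(r,p.round(4))
an('w2.npz')
```

```text
[[-0.045, 0.999, -0.001], [0.999, 0.045, 0.0007], [0.0007, -0.001, -1.0]]
charger top z= [-0.0008 -0.0011  0.2269]
200 [0.0146 0.0021 0.056 ]
206 [0.0164 0.002  0.0403]
212 [0.0162 0.0019 0.0312]
218 [0.0163 0.0019 0.0224]
224 [0.0165 0.0019 0.0143]
230 [0.0161 0.0018 0.0081]
236 [0.0163 0.0018 0.0013]
242 [ 0.0165  0.0018 -0.0052]
248 [ 0.0162  0.0018 -0.0101]
254 [ 0.0165  0.0017 -0.0158]
260 [ 0.0167  0.0017 -0.0207]
266 [ 0.0144  0.0017 -0.0213]
272 [ 0.0119  0.0017 -0.0217]
278 [ 0.0096  0.0017 -0.0223]
284 [ 0.0067  0.0017 -0.0221]
290 [ 0.0045  0.0017 -0.0228]
296 [ 0.0011  0.0017 -0.022 ]
302 [-0.0017  0.0017 -0.0221]
308 [-0.0052  0.0017 -0.0213]
314 [-0.0082  0.0017 -0.0214]
320 [-0.0794  0.0022  0.0585]
```

Run:
```python
from h import *
P=np.load('w2.npz')['P'];s=manip.observe()
M=R.from_quat(s['eef_rot']).as_matrix()
t=((P.reshape(-1,3)-s['position'])@M).reshape(-1,3)
sd=t[(t[:,2]>-.018)&(t[:,2]<.045)&(abs(t[:,1])<.024)&(abs(t[:,0]-.016)<.004)]
A=np.c_[sd[:,1:],np.ones(len(sd))];print('x=',np.linalg.lstsq(A,sd[:,0],rcond=None)[0].round(4),'y ext',np.percentile(sd[:,1],[0.5,99.5]).round(4))
tp=t[(abs(t[:,2]+.022)<.003)&(abs(t[:,1])<.0235)&(t[:,0]<.02)&(t[:,0]>-.02)]
print('top x',np.percentile(tp[:,0],[.5,99.5]),'y',np.percentile(tp[:,1],[.5,99.5]))
# bay in tool coords
b=np.array([.61835,-.0577,.04]);print('bay tool',((b-s['position'])@M).round(4))
```

```text
x= [ 0.0059 -0.0001  0.0164] y ext [-0.0205  0.0222]
top x [-0.01132522  0.01671154] y [-0.02266871  0.02324621]
bay tool [0.0509 0.0039 0.2276]
```

```bash
python3 -c "
from h import *
go(.618,-.0603,.115,3.65)"
```

```text
pos [ 0.6169 -0.1088  0.2676] th 2.58 turn units -0.0125 shift units [0.1612 0.0139 0.5087] dist 0.16
```

Call:
{"name": "apply_moves", "arguments": {"series": [[0, 0, 0, -0.0125, 0.8], [0.08, 0.007, 0, 0, 0.8], [0.081, 0.007, 0, 0, 0.8], [0, 0, 0.1, 0, 0.8], [0, 0, 0.13, 0, 0.8], [0, 0, 0.13, 0, 0.8], [0, 0, 0.1, 0, 0.8], [0, 0, 0.049, 0, 0.8], [0, 0, 0, 0, 0.8], [0, 0, 0, 0, 0.8]]}}

```text
time: 8.15
position: [0.6185, -0.0599, 0.1158]
eef_rot: [0.684, 0.73, 0.0, 0.0]
wrist_force: [0.5, 0.4, 0.1]
opening: 0.0432
gripper_force: 61.4
```

Run:
```python
from h import *
c,P,T=cap('wrist');save(c,'w3.png')
go(.618,-.0603,.058+.036,3.65)
s=manip.observe();print(s['wrist_force'])
q=P.reshape(-1,3)
m=(abs(q[:,0]-.616)<.1)&(abs(q[:,1]+.03)<.1)&(q[:,2]>.034)&(q[:,2]<.047)
k=q[m];r=cv2.minAreaRect((k[:,:2]*1000).astype(np.float32));print('top',r,np.median(k[:,2]))
m=(abs(q[:,0]-.616)<.05)&(abs(q[:,1]-.01)<.05)&(q[:,2]>.088)&(q[:,2]<.1)
k=q[m];r=cv2.minAreaRect((k[:,:2]*1000).astype(np.float32));print('other',r,np.median(k[:,2]))
M=R.from_quat(s['eef_rot']).as_matrix()
t=((q-s['position'])@M)
tp=t[(abs(t[:,2]+.022)<.003)&(abs(t[:,1])<.026)&(t[:,0]<.02)&(t[:,0]>-.02)]
print('top x',np.percentile(tp[:,0],[.5,99.5]),'y',np.percentile(tp[:,1],[.5,99.5]))
```

```text
pos [ 0.6193 -0.0602  0.1166] th 3.7 turn units 0.0006 shift units [-0.0001 -0.0043  0.0753] dist 0.023
[ 0.84329793  0.74153631 -1.07053279]
top ((616.1649780273438, -22.38715362548828), (90.32868194580078, 133.9591064453125), 3.667673110961914) 0.04089103927640533
other ((614.071533203125, 10.483983993530273), (44.19597244262695, 27.944734573364258), 3.7625203132629395) 0.0947984216485987
top x [-0.01034543  0.017661  ] y [-0.02470397  0.02475369]
```

View pics/w3.png

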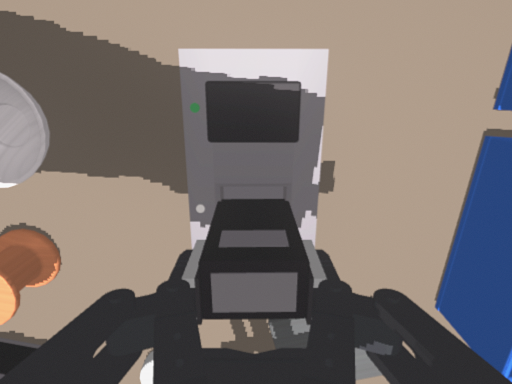

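Call:
{"name": "apply_moves", "arguments": {"series": [[-0.0015, -0.0015, 0.03, 0, 0.8], [0, 0, 0.03, 0, 0.8], [0, 0, 0.015, 0, 0.8], [0, 0, 0, 0, 0.8], [0, 0, 0, 0, 0.8]]}}

```text
time: 8.7
position: [0.618, -0.0613, 0.0924]
eef_rot: [0.684, 0.729, -0.0, -0.0]
wrist_force: [0.4, -0.5, -1.6]
opening: 0.0432
gripper_force: 61.4
```

Call:
{"name": "apply_moves", "arguments": {"series": [[0, 0, 0.01, 0, 0.8], [0, 0, 0.01, 0, 0.8], [0, 0, 0, 0, 0.8]]}}

```text
time: 9.0
position: [0.6178, -0.0613, 0.0862]
eef_rot: [0.684, 0.729, -0.0, -0.0]
wrist_force: [0.3, -0.6, -1.2]
opening: 0.0432
gripper_force: 61.5
```

Call:
{"name": "apply_moves", "arguments": {"series": [[0, 0, 0.01, 0, 0.8], [0, 0, 0.01, 0, 0.8], [0, 0, 0.01, 0, 0.8], [0, 0, 0, 0, 0.8]]}}

```text
time: 9.4
position: [0.6177, -0.0612, 0.077]
eef_rot: [0.684, 0.729, -0.0, -0.0]
wrist_force: [-0.1, 0.5, -1.1]
opening: 0.0429
gripper_force: 61.5
```

Bottom is at about z = 0.019 with no side load. About 5 mm is left.

Call:
{"name": "apply_moves", "arguments": {"series": [[0, 0, 0.01, 0, 0.8], [0, 0, 0.008, 0, 0.8], [0, 0, 0, 0, 0.8]]}}

```text
time: 9.7
position: [0.6183, -0.0613, 0.0736]
eef_rot: [0.684, 0.729, 0.0, 0.0]
wrist_force: [-1.6, -1.0, 7.4]
opening: 0.0432
gripper_force: 62.1
```

Call:
{"name": "apply_moves", "arguments": {"series": [[0, 0, 0.008, 0, 0.8], [0, 0, 0.008, 0, 0.8], [0, 0, 0, 0, 0.8], [0, 0, 0, 0, 0.8]]}}

```text
time: 10.1
position: [0.6183, -0.0613, 0.0734]
eef_rot: [0.684, 0.729, 0.001, 0.001]
wrist_force: [-10.9, 1.0, 33.0]
opening: 0.0433
gripper_force: 65.4
```

Call:
{"name": "apply_moves", "arguments": {"series": [[0, 0, -0.014, 0, 0.8], [0, 0, 0, 0, 0.5], [0, 0, 0, 0, 0.2], [0, 0, 0, 0, 0], [0, 0, 0, 0, 0], [0, 0, -0.06, 0, 0], [0, 0, -0.12, 0, 0], [0, 0, -0.15, 0, 0], [0, 0, -0.15, 0, 0], [0, 0, -0.12, 0, 0], [-0.15, 0, 0, 0, 0], [0, 0, 0, 0, 0]]}}

```text
time: 11.3
position: [0.6222, -0.1101, 0.2527]
eef_rot: [0.686, 0.728, -0.0, 0.002]
wrist_force: [-0.3, 1.0, 0.2]
opening: 0.0852
gripper_force: 0.0
```

Run:
```python
from h import *
c,P,T=cap('wrist')
q=P.reshape(-1,3)
for b in((.618,-.058),(.614,.0104)):
    m=(abs(q[:,0]-b[0])<.03)&(abs(q[:,1]-b[1])<.025)&(q[:,2]>.085)&(q[:,2]<.11)
    k=q[m];print(len(k),cv2.minAreaRect((k[:,:2]*1000).astype(np.float32)),np.percentile(k[:,2],[5,50,95]))
    A=np.c_[k[:,:2]-b,np.ones(len(k))];print('plane',np.linalg.lstsq(A,k[:,2],rcond=None)[0].round(4))
go(.394,-.249,.26,-10)
```

```text
1521 ((619.2155151367188, -58.187034606933594), (43.74195098876953, 27.656129837036133), 4.067381381988525) [0.09370612 0.09531582 0.09673616]
plane [-0.0002 -0.0321  0.0952]
1919 ((614.048828125, 10.353450775146484), (44.07929992675781, 28.18791961669922), 3.82706880569458) [0.09336196 0.09486196 0.09608126]
plane [-0.0013  0.022   0.0948]
pos [ 0.6213 -0.1081  0.2515] th 3.46 turn units 0.1566 shift units [-0.594  -0.6647 -0.0283] dist 0.268
```

```bash
python3 -c "
from h import *
go(.385,-.298,.26,-10)"
```

```text
pos [ 0.6213 -0.1081  0.2515] th 3.46 turn units 0.1566 shift units [-0.76   -0.6659 -0.0283] dist 0.303
```

Call:
{"name": "apply_moves", "arguments": {"series": [[0, 0, -0.028, 0.078, 0], [0, 0, 0, 0.078, 0], [0, -0.15, 0, 0, 0], [0, -0.16, 0, 0, 0], [0, -0.16, 0, 0, 0], [-0.12, -0.1, 0, 0, 0], [-0.13, -0.096, 0, 0, 0], [-0.16, 0, 0, 0, 0], [-0.16, 0, 0, 0, 0], [-0.16, 0, 0, 0, 0], [-0.03, 0, 0, 0, 0], [0, 0, 0, 0, 0]]}}

```text
time: 12.55
position: [0.3848, -0.2975, 0.2589]
eef_rot: [0.766, 0.643, 0.0, -0.001]
wrist_force: [-0.6, 0.4, 0.1]
opening: 0.0851
gripper_force: 0.0
```

Run:
```python
from h import *
c,P,T=cap('wrist');save(c,'w4.png');np.savez('w4',P=P,px=c['pixels'])
q=P.reshape(-1,3)
for z0,z1 in((.122,.14),(.065,.085)):
    m=(abs(q[:,0]-.394)<.07)&(abs(q[:,1]+.249)<.07)&(q[:,2]>z0)&(q[:,2]<z1)
    k=q[m];print(len(k),cv2.minAreaRect((k[:,:2]*1000).astype(np.float32)),np.percentile(k[:,2],[5,50,95]))
go(.394,-.249,.12,-10)
```

```text
1672 ((393.9653625488281, -250.98236083984375), (17.844146728515625, 59.76083755493164), 80.14501190185547) [0.12921756 0.13087062 0.13203049]
2366 ((393.7109069824219, -252.0367889404297), (63.56348419189453, 69.93513488769531), 80.18314361572266) [0.07186972 0.07569665 0.07701554]
pos [ 0.3849 -0.2962  0.259 ] th -9.84 turn units 0.0019 shift units [0.1603 0.0024 0.4635] dist 0.147
```

View pics/w4.png

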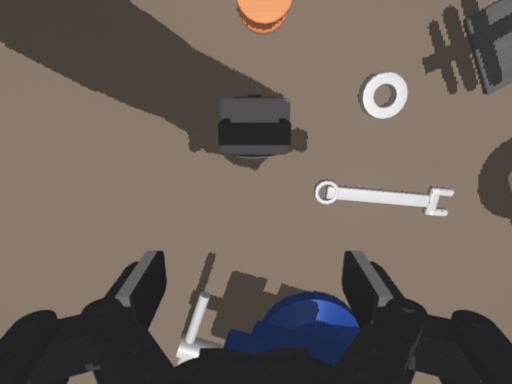

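The wrist view shows the lamp with its handle bar at about (255,130), bearing at (383,95), wrench at (385,196) and vise at the bottom. The bar is 17.8 × 59.8 mm, centred at (0.394, −0.251), z 0.131, with its axis at −9.9°.

```bash
python3 -c "
from h import *
go(.394,-.251,.113,-9.9)"
```

```text
pos [ 0.3849 -0.2962  0.259 ] th -9.84 turn units 0.0007 shift units [0.1537 0.0039 0.4868] dist 0.153
```

Call:
{"name": "apply_moves", "arguments": {"series": [[0.077, 0.002, 0, 0, 0], [0.077, 0.002, 0, 0, 0], [0, 0, 0.12, 0, 0], [0, 0, 0.12, 0, 0], [0, 0, 0, 0, 0], [0, 0, 0, 0, 0]]}}

```text
time: 13.2
position: [0.3941, -0.2498, 0.1881]
eef_rot: [0.764, 0.645, -0.0, -0.001]
wrist_force: [0.0, 0.4, 0.7]
opening: 0.0853
gripper_force: 0.0
```

```bash
python3 -c "
from h import *
go(.394,-.251,.113,-9.9)"
```

```text
pos [ 0.3941 -0.2498  0.1881] th -9.65 turn units 0.0029 shift units [-0.004   0.0003  0.2502] dist 0.075
```

Call:
{"name": "apply_moves", "arguments": {"series": [[-0.003, 0, 0.08, 0.003, 0], [0, 0, 0.08, 0, 0], [0, 0, 0.06, 0, 0], [0, 0, 0.03, 0, 0], [0, 0, 0, 0, 0], [0, 0, 0, 0, 0.2], [0, 0, 0, 0, 0.3], [0, 0, 0, 0, 0.4], [0, 0, 0, 0, 0.5], [0, 0, 0, 0, 0.6], [0, 0, 0, 0, 0.6], [0, 0, 0, 0, 0.6]], "grip_force": 25}}

```text
time: 14.4
position: [0.3947, -0.253, 0.1145]
eef_rot: [0.766, 0.642, 0.0, 0.001]
wrist_force: [-1.5, 0.2, 6.2]
opening: 0.0596
gripper_force: 26.4
```

Call:
{"name": "apply_moves", "arguments": {"series": [[0, 0, 0, 0, 0.6], [0, 0, 0, 0, 0.6]], "grip_force": 60}}

```text
time: 14.6
position: [0.3947, -0.253, 0.1147]
eef_rot: [0.766, 0.642, 0.0, 0.001]
wrist_force: [-2.0, 0.1, 7.7]
opening: 0.0587
gripper_force: 62.8
```

Call:
{"name": "apply_moves", "arguments": {"series": [[0, 0, -0.02, 0, 0.6], [0, 0, -0.05, 0, 0.6], [0, 0, -0.08, 0, 0.6], [0, 0, -0.1, 0, 0.6], [0, 0, -0.12, 0, 0.6], [0, 0, -0.12, 0, 0.6], [0, 0, -0.12, 0, 0.6], [0, 0, -0.1, 0, 0.6], [0, 0, -0.04, 0, 0.6], [0, 0, 0, 0, 0.6]]}}

```text
time: 15.6
position: [0.3951, -0.253, 0.3402]
eef_rot: [0.766, 0.643, 0.001, 0.002]
wrist_force: [0.7, -0.4, -3.7]
opening: 0.0588
gripper_force: 65.7
```

Run:
```python
from h import *
s=manip.observe();print(s['qpos'].round(2),s['opening'],s['wrist_force'])
go(.541,.255,.34)
c,P,T=cap('wrist')
M=R.from_quat(s['eef_rot']).as_matrix()
t=((P.reshape(-1,3)-s['position'])@M)
k=t[(t[:,2]<.005)&(t[:,2]>-.03)&(abs(t[:,1])<.024)&(abs(t[:,0])<.03)];print(len(k),cv2.minAreaRect((k[:,:2]*1000).astype(np.float32)),np.percentile(k[:,2],[5,50,95]))
```

```text
[-0.57  0.14 -0.06  1.37  0.    1.18] 0.05883080843185937 [ 0.69233595 -0.35114634 -3.68894701]
pos [ 0.3951 -0.253   0.3402] th -10.04 turn units -0.0 shift units [1.7523e+00 1.8370e-01 8.0000e-04] dist 0.529
5197 ((2.1882505416870117, 0.0003871917724609375), (47.969200134277344, 19.262731552124023), 89.9541015625) [-0.01753968 -0.01644642 -0.01081521]
```

Call:
{"name": "apply_moves", "arguments": {"series": [[0.06, 0.012, 0, 0, 0.6], [0.1, 0.012, 0, 0, 0.6], [0.13, 0.012, 0, 0, 0.6], [0.13, 0.012, 0, 0, 0.6], [0.13, 0.012, 0, 0, 0.6], [0.13, 0.012, 0, 0, 0.6], [0.13, 0.012, 0, 0, 0.6], [0.13, 0.012, 0, 0, 0.6], [0.13, 0.012, 0, 0, 0.6], [0.13, 0.012, 0, 0, 0.6], [0.13, 0.012, 0, 0, 0.6], [0.13, 0.012, 0, 0, 0.6]]}}

```text
time: 16.85
position: [0.5124, 0.1726, 0.336]
eef_rot: [0.766, 0.643, -0.002, -0.001]
wrist_force: [1.1, 0.0, -2.9]
opening: 0.0589
gripper_force: 65.6
```

Call:
{"name": "apply_moves", "arguments": {"series": [[0.13, 0.012, 0, 0, 0.6], [0.1, 0.012, 0, 0, 0.6], [0.06, 0.012, 0, 0, 0.6], [0, 0, 0, -0.06, 0.6], [0, 0, 0, -0.09, 0.6], [0, 0, 0, -0.09, 0.6], [0, 0, 0, -0.09, 0.6], [0, 0, 0, -0.09, 0.6], [0, 0, 0, -0.09, 0.6], [0, 0, 0, -0.09, 0.6], [0, 0, 0, -0.09, 0.6], [0, 0, 0, -0.09, 0.6]]}}

```text
time: 18.05
position: [0.5381, 0.2547, 0.3357]
eef_rot: [0.281, 0.96, -0.001, -0.002]
wrist_force: [-0.0, -0.2, -3.5]
opening: 0.0589
gripper_force: 65.8
```

Call:
{"name": "apply_moves", "arguments": {"series": [[0, 0, 0, -0.09, 0.6], [0, 0, 0, -0.06, 0.6], [0, 0, 0, 0, 0.6], [0, 0, 0, 0, 0.6]]}}

```text
time: 18.45
position: [0.5384, 0.2548, 0.3366]
eef_rot: [0.176, 0.984, -0.001, -0.001]
wrist_force: [1.1, 0.4, -3.6]
opening: 0.0594
gripper_force: 65.8
```

Run:
```python
from h import *
s=manip.observe();print(s['qpos'].round(2),s['opening'],s['wrist_force'])
go(.541,.255,.256,70.1)
c,P,T=cap('side');save(c,'s5.png');np.savez('s5',P=P)
q=P.reshape(-1,3)
def rect(m,n):
    k=q[m];print(n,len(k),end=' ');
    if len(k)>5: print(cv2.minAreaRect((k[:,:2]*1000).astype(np.float32)),np.percentile(k[:,2],[5,50,95]))
rect((abs(q[:,2]-.235)<.005)&(q[:,0]>.57)&(q[:,0]<.75)&(q[:,1]>.15)&(q[:,1]<.26),'arm')
rect((q[:,2]>.243)&(q[:,2]<.255)&(q[:,0]>.57)&(q[:,0]<.63)&(q[:,1]>.2)&(q[:,1]<.26),'lip')
```

```text
[0.44 0.37 0.25 1.45 0.   0.79] 0.05944076812291849 [ 1.10958718  0.40105301 -3.60303735]
pos [0.5384 0.2548 0.3366] th 69.78 turn units -0.0038 shift units [-0.008   0.0036  0.2685] dist 0.081
arm 431 ((646.39501953125, 218.01434326171875), (20.40941619873047, 115.03945922851562), 70.51464080810547) [0.23124279 0.23456465 0.23697382]
lip 42 ((595.4050903320312, 236.1481475830078), (18.743610382080078, 6.572389602661133), 66.41507720947266) [0.24370075 0.25019067 0.25224429]
```

View pics/s5.png

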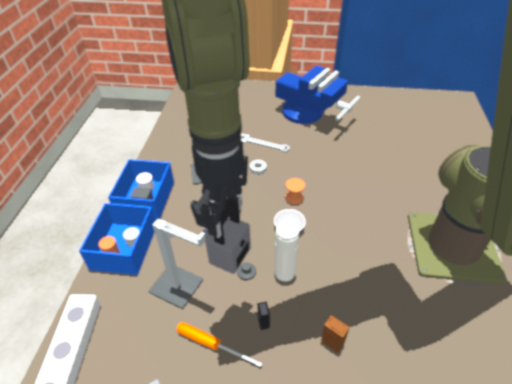

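The side view shows the lamp held upright at (229,245), just off the hook's open end at (200,240). The hook arm runs from there to (165,227). The seat comes out at (0.640, 0.219), arm axis 160°.

Call:
{"name": "apply_moves", "arguments": {"series": [[0, 0.003, 0.04, -0.004, 0.6], [0, 0, 0.08, 0, 0.6], [0, 0, 0.08, 0, 0.6], [0, 0, 0.05, 0, 0.6], [0, 0, 0.018, 0, 0.6], [0, 0, 0, 0, 0.6], [0, 0, 0, 0, 0.6]]}}

```text
time: 19.2
position: [0.5396, 0.2561, 0.2584]
eef_rot: [0.172, 0.985, 0.0, 0.001]
wrist_force: [0.4, -0.3, -3.0]
opening: 0.059
gripper_force: 65.7
```

Run:
```python
from h import *
go(.640,.219,.256,70.1)
c,P,T=cap('side');q=P.reshape(-1,3)
m=(q[:,0]>.45)&(q[:,0]<.6)&(q[:,1]>.2)&(q[:,1]<.33)&(q[:,2]>.12)&(q[:,2]<.235)
k=q[m];print(len(k),np.percentile(k[:,2],[1,50,90,95,98,99.5]).round(4))
for z0 in np.arange(.13,.3,.01):
    m=(q[:,0]>.45)&(q[:,0]<.585)&(q[:,1]>.2)&(q[:,1]<.33)&(q[:,2]>z0)&(q[:,2]<z0+.01);print(z0.round(2),m.sum(),end=' ')
```

```text
pos [0.5396 0.2561 0.2584] th 70.21 turn units 0.0013 shift units [-0.3566 -0.0024  0.0081] dist 0.107
1415 [0.1483 0.2099 0.2199 0.2221 0.2291 0.2337]
0.13 0 0.14 26 0.15 104 0.16 101 0.17 119 0.18 112 0.19 109 0.2 137 0.21 573 0.22 106 0.23 46 0.24 30 0.25 56 0.26 69 0.27 223 0.28 46 0.29 113
```

Call:
{"name": "apply_moves", "arguments": {"series": [[-0.03, -0.001, 0.005, 0, 0.6], [-0.05, -0.001, 0, 0, 0.6], [-0.05, 0, 0, 0, 0.6], [-0.05, 0, 0, 0, 0.6], [0, 0, 0, 0, 0.6]]}}

```text
time: 19.75
position: [0.593, 0.2359, 0.256]
eef_rot: [0.173, 0.985, 0.0, 0.001]
wrist_force: [-0.6, -0.2, -3.5]
opening: 0.0589
gripper_force: 65.8
```

Run:
```python
from h import *
s=manip.observe();print(s['wrist_force'])
go(.640,.219,.256,70.1)
c,P,T=cap('side');cv2.imwrite('pics/s6.png',cv2.resize(c['pixels'][140:310,120:300,::-1],None,fx=3,fy=3))
```

```text
[-0.59807348 -0.17142617 -3.46289901]
pos [0.593  0.2359 0.256 ] th 70.1 turn units -0.0 shift units [-1.665e-01  2.000e-04 -1.000e-04] dist 0.05
```

View pics/s6.png

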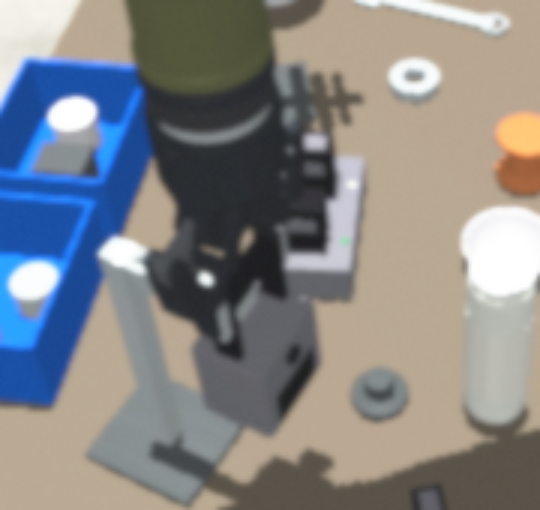

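The crop shows the arm, with its root at (125,255), passing into the handle loop behind the near finger. There is no contact force, and both batteries stand in the charger. I'll continue to the seat and lower the lamp.

Call:
{"name": "apply_moves", "arguments": {"series": [[-0.05, 0, 0, 0, 0.6], [-0.06, 0, 0, 0, 0.6], [-0.056, 0, 0, 0, 0.6], [0, 0, 0, 0, 0.6], [0, 0, 0.03, 0, 0.6], [0, 0, 0.03, 0, 0.6], [0, 0, 0.015, 0, 0.6], [0, 0, 0, 0, 0.6], [0, 0, 0, 0, 0.6]]}}

```text
time: 20.7
position: [0.6362, 0.2204, 0.2335]
eef_rot: [0.171, 0.985, -0.0, -0.0]
wrist_force: [-0.3, -0.4, -3.8]
opening: 0.0593
gripper_force: 65.8
```

Call:
{"name": "apply_moves", "arguments": {"series": [[0, 0, 0.006, 0, 0.6], [0, 0, 0.006, 0, 0.6], [0, 0, 0, 0, 0.6], [0, 0, 0, 0, 0.6]]}}

```text
time: 21.1
position: [0.6367, 0.2202, 0.23]
eef_rot: [0.172, 0.985, 0.0, 0.0]
wrist_force: [0.6, -0.1, -2.8]
opening: 0.0592
gripper_force: 65.8
```

Call:
{"name": "apply_moves", "arguments": {"series": [[0, 0, 0.005, 0, 0.6], [0, 0, 0.005, 0, 0.6], [0, 0, 0, 0, 0.6]]}}

```text
time: 21.4
position: [0.6369, 0.2202, 0.2274]
eef_rot: [0.172, 0.985, 0.0, 0.0]
wrist_force: [-0.5, -0.9, -0.6]
opening: 0.059
gripper_force: 65.9
```

Call:
{"name": "apply_moves", "arguments": {"series": [[0, 0, 0.002, 0, 0.6], [0, 0, 0, 0, 0.6], [0, 0, 0, 0, 0.6]], "grip_force": 20}}

```text
time: 21.7
position: [0.6369, 0.2203, 0.2273]
eef_rot: [0.172, 0.985, 0.0, 0.001]
wrist_force: [-2.1, -1.8, 4.7]
opening: 0.0591
gripper_force: 66.6
```

Call:
{"name": "apply_moves", "arguments": {"series": [[0, 0, 0, 0, 0.3], [0, 0, 0, 0, 0.25], [0, 0, 0, 0, 0.2], [0, 0, 0, 0, 0.1], [0, 0, 0, 0, 0], [0, 0, 0, 0, 0], [0, 0, 0, 0, 0]]}}

```text
time: 22.4
position: [0.6367, 0.2203, 0.2263]
eef_rot: [0.172, 0.985, -0.0, -0.0]
wrist_force: [0.1, 0.8, -0.7]
opening: 0.0855
gripper_force: 0.0
```

Run:
```python
from h import *
s=manip.observe();print(s['position'],s['wrist_force'],s['opening'])
c,P,T=cap('wrist')
M=R.from_quat(s['eef_rot']).as_matrix()
t=((P.reshape(-1,3)-s['position'])@M)
k=t[(t[:,2]<.0)&(t[:,2]>-.03)&(abs(t[:,1])<.034)&(abs(t[:,0])<.02)];print(len(k),cv2.minAreaRect((k[:,:2]*1000).astype(np.float32)),np.percentile(k[:,2],[5,50,95]))
```

```text
[0.63671556 0.22025421 0.22631514] [ 0.09490576  0.82916595 -0.70211996] 0.08547239195724575
8157 ((-0.0053195953369140625, 0.3152008056640625), (60.14653778076172, 39.93824768066406), 89.92145538330078) [-0.0183691  -0.01717908 -0.00884325]
```

Call:
{"name": "apply_moves", "arguments": {"series": [[0, 0, -0.02, 0, 0], [0, 0, -0.05, 0, 0], [0, 0, -0.08, 0, 0], [0, 0, -0.1, 0, 0], [0, 0, -0.1, 0, 0], [0.1, 0, 0, 0, 0], [0.15, 0, 0, 0, 0], [0.15, 0, 0, 0, 0], [0.15, 0, 0, 0, 0], [0.1, 0, 0, 0, 0], [0, 0, 0, 0, 0], [0, 0, 0, 0, 0]]}}

```text
time: 23.65
position: [0.4531, 0.2865, 0.3323]
eef_rot: [0.171, 0.985, 0.0, 0.001]
wrist_force: [-0.3, 0.1, -1.0]
opening: 0.0854
gripper_force: 0.0
```

Run:
```python
from h import *
s=manip.observe();print(s['position'],s['wrist_force'])
c2,P2,_=cap('side');c,P,T=cap('scene')
I=np.hstack([cv2.resize(c2['pixels'][150:330,110:310],(400,360)),cv2.resize(c['pixels'][130:310,180:380],(400,360))])
cv2.imwrite('pics/fin.png',I[:,:,::-1])
for n,Q in(('side',P2),('scene',P)):
    q=Q.reshape(-1,3)
    def rect(m,l):
        k=q[m];print(n,l,len(k),end=' ')
        if len(k)>5: print([np.round(a,1) for a in cv2.minAreaRect((k[:,:2]*1000).astype(np.float32))],np.percentile(k[:,2],[3,50,97]).round(4))
    b=(abs(q[:,0]-.64)<.05)&(abs(q[:,1]-.219)<.05)
    rect(b&(q[:,2]>.239)&(q[:,2]<.25)&(abs(q[:,0]-.64)<.035),'bar')
    rect(b&(q[:,2]>.18)&(q[:,2]<.195),'bodytop')
    rect(b&(q[:,2]>.12)&(q[:,2]<.18),'body')
    rect((abs(q[:,0]-.618)<.03)&(abs(q[:,1]+.058)<.025)&(q[:,2]>.085)&(q[:,2]<.11),'batt')
```

```text
[0.4531492  0.28649873 0.33233475] [-0.25674551  0.05943197 -0.9633571 ]
side bar 249 [array([637.5, 220.8]), array([53.7, 56.9]), np.float64(29.0)] [0.2395 0.2424 0.2445]
side bodytop 543 [array([648.4, 222.7]), array([65.9, 83.2]), np.float64(74.3)] [0.181  0.1871 0.1909]
side body 750 [array([645. , 230.5]), array([65.8, 90.2]), np.float64(88.2)] [0.1224 0.1529 0.1788]
side batt 157 [array([619.6, -55.3]), array([43.8, 30.3]), np.float64(6.3)] [0.0855 0.0935 0.0966]
scene bar 152 [array([650.1, 214.5]), array([59.2, 52. ]), np.float64(71.9)] [0.24   0.2436 0.2466]
scene bodytop 261 [array([651. , 214.2]), array([69.8, 87.1]), np.float64(69.4)] [0.182  0.1887 0.1926]
scene body 222 [array([650.9, 196.8]), array([85.9, 55.5]), np.float64(34.4)] [0.1236 0.1566 0.1794]
scene batt 139 [array([618.8, -58.4]), array([43.9, 27.8]), np.float64(2.9)] [0.0874 0.0952 0.0985]
```

View pics/fin.png

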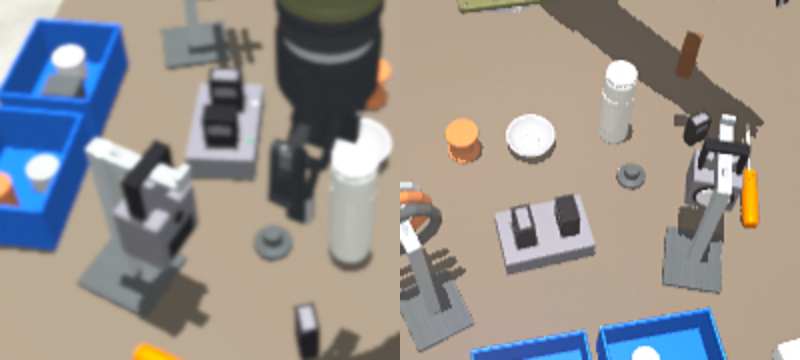

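The left half shows the lamp hanging upright on the hook arm at (150,195) and both batteries level in the charger. The measured bar top, 0.243, and body top, 0.188, match a lamp hanging straight. I'll let it settle, then hand in.

Call:
{"name": "apply_moves", "arguments": {"series": [[0, 0, 0, 0, 0], [0, 0, 0, 0, 0], [0, 0, 0, 0, 0], [0, 0, 0, 0, 0], [0, 0, 0, 0, 0]]}}

```text
time: 24.25
position: [0.4534, 0.2861, 0.3313]
eef_rot: [0.172, 0.985, -0.0, -0.0]
wrist_force: [0.0, -1.3, -1.1]
opening: 0.0856
gripper_force: 0.0
```

Run:
```python
from h import *
c,P,T=cap('side');q=P.reshape(-1,3)
k=q[(abs(q[:,0]-.64)<.035)&(abs(q[:,1]-.219)<.05)&(q[:,2]>.239)&(q[:,2]<.25)];print(len(k),np.median(k[:,2]))
print(manip.sign_off())
```

```text
252 0.24235844722078886
the job is handed in; nothing more can be done
None
```

The job is handed in at about 24 s: the battery is fully home in the empty bay, level with its neighbour to within half a millimetre, and the lamp hangs straight and at rest on the free hook; I saw nothing else on the bench moved.

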